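# Set a module nest to its drop-in clearance

### The job

Set up the adjustable nest for these modules: lay the single loose module flat and square in the pocket and let go of it, then turn the black thumbscrew clockwise until it seats and the jaw is tight on the module. Back the thumbscrew off a quarter turn, so that modules will drop in and lift out freely, and finish while still gripping the knob at that setting so that the lock screw can be tightened against it. Leave the mug, the spool and the tape where they are.

Things in the scene. Friction and masses are not known exactly. Their poses are not given: they have to be found in the camera images.
- module_center (a point): Centre, 10 mm above its underside, of the loose module: flat box 20 mm high, grey metal cover 89 x 61 mm, black sides tapering in to 71 x 54 mm at the underside, 0.11 to 0.22 kg, lying flat, cover up, alone between the nest and the rows of other modules at the right, which stay. x along its length, y across its width (grip it across the width, at mid-length), z up. Fits the nest either way round.
- pocket (a point): Centre of the nest's pocket floor, 12 mm above the worktop. x along the module's length towards jaw and thumbscrew, z up. A seated module's centre is 10 mm above this point. Side guides 23 mm high with faces at y = +-31.8 mm stand only near the corners: in the middle of both long sides a 46 mm wide gap (x -23 to 23 mm) is free for fingers. Faces have 3 mm lead-ins at the top.
- end_stop (a point): Foot of the face of the fixed end stop (x = -44.5 mm from the pocket's centre), 72 mm wide, 23 mm high. The closing jaw pushes the module's cover against it. The nest is screwed down: aluminium base plate 188 x 104 x 12 mm. Between the end stop and the open jaw a module has 2 to 3.5 mm of play.
- jaw: Movable steel jaw opposite the end stop, 46 mm wide, 23 mm high, driven by the thumbscrew through a wedge. Origin at the foot of its face, on the pocket's centre line: at x = 43.8 mm from the pocket's centre when the screw is seated, 1.4 mm farther out for each radian backed off. Axes as the pocket's.
- knob_grip (a point): Middle of the thumbscrew's round black fluted knob, 32 mm across and 25 mm high (12 mm up and 12 mm down from here), a white line on top; upright axis at x = 97 mm from the pocket's centre. It is 58.5 mm above the worktop when seated and rises 1.4 mm per radian backed off. Turns with the knob. Nothing else on the nest stands over 40 mm above the worktop.
- bush (a point): Top of the brass bush on the screw block, 38 mm above the worktop, on the thumbscrew's axis. The steel shoulder (21 mm across) under the knob comes down flat on it when the screw is seated.
- thumbscrew (a joint): Angle of the thumbscrew, rad; grows clockwise seen from above. 0 fully backed out; 3.2 seated: a hard stop, shoulder on its bush, jaw tight on the module (it first touches at about 2.8). Starts 1.8 to 2.8 rad short of the seat, so it takes more than one grasp. Friction 0.06 N m; it stays where it is left. At the stop the torque rises steeply, then the knob slips in the fingers.
- mug: Bystander: yellow mug 69 mm wide, 68 mm high, with a handle, to the left of and beyond the nest; origin at the centre of its underside. Not to be moved.
- spool: Bystander: grey solder spool with two round flanges, 63 mm wide, 70 mm high, upright, between the robot and the nest; origin at the centre of its underside. Not to be moved.
- tape_black: Bystander: roll of black tape, 62 mm wide and 19 mm high, lying flat to the left of the nest; origin at the centre of its underside. Not to be moved.

How it is judged (in metres and radians):
On the way, in this order (a step that is already met when the one before it is completed fails the run):
1. the module lies flat and square in the pocket and has been let go (x of module_center in the frame of pocket between -0.003 and 0.007 m and y of module_center in the frame of pocket between -0.0035 and 0.0035 m and z of module_center in the frame of pocket between 0.008 and 0.012 m and angle between module_center's own z axis and vertical below 0.05 rad and angle between the x axis of module_center and the x axis of pocket, either way round below 0.07 rad and contact force between the fingers and module below 0.2 N), for 0.2 s.
2. the thumbscrew is seated and the jaw is tight on the module (value of joint thumbscrew above 3.1 rad and contact force between jaw and module above 1 N), for 0.1 s.
At the end, for the whole second after the job is handed in: The thumbscrew rests a quarter turn (90 +-20 degrees) back from its seat, the fingers grip its knob with over 2 N, the jaw is clear of the module, and the module lies in the pocket within 2 mm in height, 3.5 mm sideways, 4.5 mm lengthwise, 3 degrees of tilt and 4 degrees of yaw (value of joint thumbscrew between 1.28 and 1.98 rad and velocity of joint thumbscrew between -0.1 and 0.1 rad/s and contact force between the fingers and thumbscrew above 2 N and contact force between jaw and module below 0.5 N and x of module_center in the frame of pocket between -0.003 and 0.0045 m and y of module_center in the frame of pocket between -0.0035 and 0.0035 m and z of module_center in the frame of pocket between 0.008 and 0.012 m and angle between module_center's own z axis and vertical below 0.05 rad and angle between the x axis of module_center and the x axis of pocket, either way round below 0.07 rad); the arm keeps its last pose, push and grip.
It fails at once if the mug, the spool or the tape is moved by more than 25 mm (distance of any of mug, spool, tape_black from where it was at the start of the episode above 0.025 m).
It also fails if it takes over 64 s, if anything falls off the work surface, if the arm or the gripper's body presses on something with over 40 N, if the wrist force passes 120 N, or if a joint passes its speed limit or range.

### The arm

A 6-joint arm with a two-finger parallel gripper is mounted at the origin on the work surface; the furniture and walls round the work are solid. World frame = base frame: x ahead of the robot, y to its left, z up, the work surface at z = 0. Lengths are in mm, angles in degrees, forces in N, time in s.
With the tool pointing down it reaches from about 350 to 850 mm from the base axis. Payload 8.1 kg.
Tool frame: the origin (TCP) lies on the front face of the gripper's body, between the roots of the fingers; the fingertips stand r.finger_overhang ahead of it and the grasp point (between the pads) lies 54 mm ahead of it (r.finger_overhang is the distance from the TCP to the fingertips, in mm); y points along the fingers, z is the direction in which the jaws open and shut, and the axes are right-handed (so a half turn about y gives the same grasp; the last joint's range is limited). The gripper opens to 85 mm and grips with 20 to 120 N. Pads are 22 mm wide; open, the fingers measure 114 mm over their backs; the gripper's body (76 mm by 85 mm) begins 54 mm behind the grasp point. The pads swing forward as they close: fully open they stand 13 mm farther back than shut.
Start: joints at [-78.346, 7.471, 85.268, -0, 87.261, -4.893], TCP at [170.902, -575.151, 303.892] pointing down, gripper open.
Joint ranges: [-169.43, 169.43], [-51.17, 129.36], [1.28, 143.12], [-76.62, 256.62], [0, 156.53], [-152.29, 152.29]. Speed limits (degrees/s): [136.94, 136.94, 159.86, 180, 180, 180].

### API

Orientations are given as [roll, pitch, yaw] about the fixed x, y, z axes, in that order (R = Rz(yaw) Ry(pitch) Rx(roll)).
In Python, from bench import r gives the robot as it stands. The module is installed in compiled form; this text tells all that it offers.
- The arm moves only by the tool arm_command, never from a script. Its argument "increments" is a list of rows, each a list of 6 numbers: the shift along the tool's x, y, z in m, then the turn, a rotation vector about the tool's x, y, z in rad. In form: [[tx, ty, tz, wx, wy, wz], ...]. A call has exactly 10 rows; each row is the pose to reach, as a shift and turn from the pose commanded when the call began, along the tool's axes at that moment; what a row does not reach only later rows make up. A row lasts 1/8 s, in which the tool goes at most 62.5 mm and 10.7 degrees, less where a joint would pass 70% of its speed; a pose out of reach is approached as far as the arm can. A call with a gripper value outside its range is refused whole. "jaw" is the gripper's target within -1 to 1 (shut at 1, half-way at 0, fully open at -1), set as the call begins (left out, the last holds). The fingers move at their own pace and stop on an object; "force" is the grip in N (left out, the last holds). Time passes only in rows, so rows that repeat a pose let the fingers close, or fill a call up. It gives the time, the measured TCP pose, the force and the opening at its end, in the units of the state.
- r.sense(): the state, without advancing time (a new reading comes with each control period).
- r.snapshot(name): name is "scene" or "top" or "wrist"; returns the picture (420x560x3 uint8, red, green, blue); there is no depth.
- r.camera_model(name): a dict with "intrinsics" (3x3 intrinsics, pixels), "distortion" ([k1, k2, p1, p2, k3] as OpenCV has them; the pictures are not rectified), "cam_to_world" (4x4, takes a point from camera to world coordinates). Camera axes: x right, y down, z forward; pixel columns grow to the right and rows downward; lengths in mm; the calibration is good to about 2 mm. A picture is of the moment at which its call begins: read the wrist's pose just before it. camera_model takes no time and is no camera call; for the wrist camera it gives the pose at the moment of the call.
- r.hand_in(): hands the job in, once; it reports no verdict.
Trained networks look in the newest picture that a camera, given by its name, has taken for a name from the list of things; names that differ only in an ending like _2 or _b are one class to them, and where a whole thing is asked for, a point or a joint stands for the part that bears it (a point fixed in the world has none). Each returns a list of dicts, best first, with "conf" (0 to 1); they miss things now and then, are a little off and sometimes report something else, mostly with a low value. They report only what shows in the picture. A call takes as long as a camera call.
- r.trace(camera, target): "mask" (420x560 bool, what is visible of it) and "position" ([column, row] in pixels, amid what is visible of it).
- r.spot_point(camera, target): "position" ([column, row] in pixels: a listed point, or the origin of a listed thing).
The state is a dict: "time": time; "joint_pos": joint angles; "qd": joint speeds; "joint_efforts": joint torques, N m; "tool_pos": TCP position; "tcp_rot": TCP orientation; "ft_force": force on the tool from outside, world axes, zero at the start; "wrist_torque": the same for the moment, N m; "finger_gap": finger opening in mm.
Only numpy, scipy, OpenCV 4.12 (cv2) and the standard library are available. Lean on these libraries where they do the work, as an engineer would, in place of code of your own. Each camera call takes 0.05 s, during which the arm holds its last target.

## Working session

There is one attempt and no reset: what is moved stays moved. The work goes in short steps, Python scripts to look and compute and a tool call to move; the robot and the scene stay as the last step left them, time stands still between calls to the robot, and variables do not carry over. Pictures are saved under pics/ and viewed, and the job is handed in when it is done.

Besides the shell and the picture viewer there is one more tool, called after "Emit:" as name(argument=value, ...) on one line, values as JSON. arm_command: Moves the arm, as the interface text tells. Its arguments: {"type":"object","properties":{"increments":{"type":"array","items":{"type":"array","items":{"type":"number"}}},"jaw":{"type":"number"},"force":{"type":"number"}},"required":["increments"]}

```bash
mkdir -p pics; python3 - <<'E'
from bench import r
import cv2
s=r.sense()
print({k:s[k] for k in ('time','tool_pos','tcp_rot','ft_force','finger_gap')}, r.finger_overhang)
for n in ('scene','top'):
    cv2.imwrite(f'pics/{n}0.png',r.snapshot(n)[:,:,::-1])
    m=r.camera_model(n); print(n,m)
print(r.sense()['time'])
E
```

```text
{'time': 0.0, 'tool_pos': array([ 170.82376317, -574.73052748,  302.82299471]), 'tcp_rot': array([-9.01068352e+01,  9.57512398e-03, -1.63453197e+02]), 'ft_force': array([ 0.25866843,  0.38223943, -0.31417341]), 'finger_gap': 85.62739011518657} 72.6
scene {'intrinsics': array([[535.25698015,   0.        , 272.29821712],
       [  0.        , 535.25698015, 211.2708839 ],
       [  0.        ,   0.        ,   1.        ]]), 'distortion': array([-0.04870797,  0.        ,  0.        ,  0.        ,  0.        ]), 'cam_to_world': array([[ 1.79751156e-01,  6.87792004e-01, -7.03300562e-01,
         1.38340168e+03],
       [ 9.83482301e-01, -1.41102169e-01,  1.13369933e-01,
        -1.18687409e+02],
       [-2.12623016e-02, -7.12062032e-01, -7.01794541e-01,
         8.92731622e+02],
       [ 0.00000000e+00,  0.00000000e+00,  0.00000000e+00,
         1.00000000e+00]])}
top {'intrinsics': array([[477.86449566,   0.        , 283.35311179],
       [  0.        , 477.86449566, 208.76317613],
       [  0.        ,   0.        ,   1.        ]]), 'distortion': array([-0.13258048,  0.        ,  0.        ,  0.        ,  0.        ]), 'cam_to_world': array([[-2.76601916e-03, -9.88933461e-01,  1.48333942e-01,
         3.74368108e+02],
       [-9.99993911e-01,  2.41980680e-03, -2.51442387e-03,
         1.78044247e+01],
       [ 2.12765842e-03, -1.48339994e-01, -9.88934133e-01,
         1.25362712e+03],
       [ 0.00000000e+00,  0.00000000e+00,  0.00000000e+00,
         1.00000000e+00]])}
0.1
```

View pics/scene0.png

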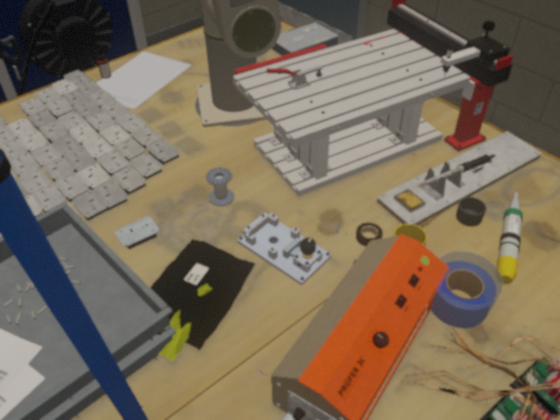

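View pics/top0.png

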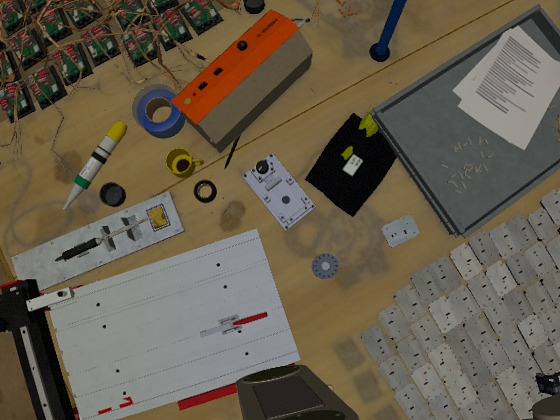

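The top view shows the nest at about (280,190), with the knob at (263,167). The loose module is at (398,231), the spool at (325,265), the mug at (180,161) and a tape roll at (204,190). Next I'll localise each of them.

```bash
cat > h.py <<'E'
from bench import r
import numpy as np, cv2
from scipy.spatial.transform import Rotation as Ro
def ray(cam,px,m=None):
    m=m or r.camera_model(cam)
    p=cv2.undistortPoints(np.array([[px]],float),m['intrinsics'],m['distortion'])[0,0]
    T=m['cam_to_world']; d=T[:3,:3]@np.array([p[0],p[1],1]); return T[:3,3],d
def atz(cam,px,z,m=None):
    o,d=ray(cam,px,m); return o+d*(z-o[2])/d[2]
def proj(cam,P,m=None):
    m=m or r.camera_model(cam); T=np.linalg.inv(m['cam_to_world'])
    q=cv2.projectPoints(np.atleast_2d(np.array(P,float)),cv2.Rodrigues(T[:3,:3])[0],T[:3,3],m['intrinsics'],m['distortion'])[0]
    return q[:,0]
E
python3 - <<'E'
from h import *
Z=dict(module_center=10,pocket=12,end_stop=12,jaw=12,knob_grip=62,bush=38,mug=0,spool=0,tape_black=0)
for c in ('top','scene'):
    for n,z in Z.items():
        d=r.spot_point(c,n)
        print(c,n,[(round(x['conf'],2),np.round(x['position'],1),np.round(atz(c,x['position'],z),1)) for x in d[:2]])
for c in ('top','scene'):
    d=r.trace(c,'module_center')
    for x in d[:2]:
        cs,_=cv2.findContours(x['mask'].astype(np.uint8),0,2)
        k=max(cs,key=cv2.contourArea)[:,0].astype(float)
        w=np.array([atz(c,p,18)[:2] for p in k],np.float32)
        print(c,x['conf'],cv2.minAreaRect(w))
E
```

```text
top module_center [(0.85, array([401.8, 231.1]), array([ 500.6, -297.6,   10. ])), (0.46, array([190.9, 168.3]), array([671.2, 262.2,  10. ]))]
top pocket [(0.66, array([288.8, 195.8]), array([5.952e+02, 2.000e-01, 1.200e+01])), (0.61, array([399. , 231.3]), array([ 499.9, -289.5,   12. ]))]
top end_stop [(0.98, array([294.5, 207.7]), array([563.4, -14.7,  12. ]))]
top jaw [(0.66, array([275. , 188.1]), array([615.9,  36.6,  12. ]))]
top knob_grip [(0.47, array([263.7, 165.2]), array([666. ,  64.8,  62. ]))]
top bush [(0.6, array([264.9, 169.4]), array([660.6,  62.5,  38. ])), (0.51, array([296.3, 208.8]), array([556.5, -18.6,  38. ]))]
top mug [(0.73, array([193. , 166.1]), array([679.6, 258.6,   0. ]))]
top spool [(0.96, array([320.8, 265.7]), array([411.7, -82.8,   0. ]))]
top tape_black [(0.54, array([205.8, 191. ]), array([611. , 222.1,   0. ])), (0.54, array([321. , 269.4]), array([402.1, -83.2,   0. ]))]
scene module_center [(0.89, array([133.9, 233.8]), array([ 507.3, -298.2,   10. ]))]
scene pocket [(0.91, array([271.4, 242.6]), array([597.6,   3.9,  12. ]))]
scene end_stop [(0.59, array([223.5, 198.7]), array([434.7, -83.9,  12. ]))]
scene jaw [(0.65, array([286.9, 248.3]), array([620.8,  34.2,  12. ]))]
scene knob_grip [(0.68, array([308.8, 246.4]), array([668. ,  70.9,  62. ]))]
scene bush [(0.87, array([306.9, 253. ]), array([664.6,  68.3,  38. ]))]
scene mug []
scene spool [(0.78, array([220.3, 195.8]), array([409.8, -90. ,   0. ]))]
scene tape_black [(0.79, array([365.5, 240.2]), array([621.9, 214. ,   0. ]))]
top 0.98 ((503.2974548339844, -290.8937072753906), (64.14209747314453, 91.61842346191406), 25.29562759399414)
scene 0.57 ((513.767333984375, -288.64593505859375), (75.0908432006836, 89.60909271240234), 22.374921798706055)
```

```bash
cat >> h.py <<'E'
import json,sys
F='cmd.json'
def getc():
    d=json.load(open(F)); return np.array(d['p']),Ro.from_matrix(d['R'])
def setc(p,R): json.dump(dict(p=list(map(float,p)),R=R.as_matrix().tolist()),open(F,'w'))
def down(yaw): return Ro.from_euler('xyz',[-90,0,yaw],degrees=True)
def plan(p,yaw,way=None):
    p0,R0=getc(); t=R0.inv().apply(np.array(p,float)-p0)/1000
    w=(R0.inv()*down(yaw)).as_rotvec()
    print('inc',np.round(t,4),np.round(w,4)); return t,w
def did(inc):
    p0,R0=getc(); setc(p0+R0.apply(np.array(inc[:3])*1000),R0*Ro.from_rotvec(inc[3:]))
    p,R=getc(); s=r.sense(); print('cmd',np.round(p,1),np.round(R.as_euler('xyz',degrees=True),1),'meas',np.round(s['tool_pos'],1),np.round(s['tcp_rot'],1),'F',np.round(s['ft_force'],1),'T',np.round(s['wrist_torque'],2),'gap',round(s['finger_gap'],1),'t',s['time'],'j',np.round(s['joint_pos'],1))
E
python3 - <<'E'
from h import *
setc([170.902,-575.151,303.892],down(-78.346+4.893-90))
plan([490,-285,260],-65)
E
```

```text
inc [-0.3885  0.0439 -0.1873] [ 0.     -1.7183  0.    ]
```

Emit:
arm_command(increments=[[-0.03, 0.004, -0.014, 0, -0.17, 0], [-0.07, 0.008, -0.034, 0, -0.35, 0], [-0.12, 0.012, -0.058, 0, -0.53, 0], [-0.17, 0.018, -0.082, 0, -0.71, 0], [-0.22, 0.024, -0.106, 0, -0.89, 0], [-0.27, 0.03, -0.13, 0, -1.07, 0], [-0.32, 0.036, -0.154, 0, -1.25, 0], [-0.36, 0.042, -0.173, 0, -1.43, 0], [-0.388, 0.044, -0.187, 0, -1.6, 0], [-0.388, 0.044, -0.187, 0, -1.718, 0]], jaw=-1)

```text
time: 2.35
tool_pos: [491.0, -283.4, 259.6]
tcp_rot: [-90.0, 0.0, -64.6]
ft_force: [-0.2, 0.0, -0.1]
finger_gap: 85.6
```

```bash
python3 - <<'E'
from h import *
did([-0.388,0.044,-0.187,0,-1.718,0])
m=r.camera_model('wrist'); cv2.imwrite('pics/w1.png',r.snapshot('wrist')[:,:,::-1])
print(np.round(m['cam_to_world'],3),m['intrinsics'][0])
d=r.trace('wrist','module_center')
m=r.camera_model('wrist')
for x in d[:2]:
    cs,_=cv2.findContours(x['mask'].astype(np.uint8),0,2)
    k=max(cs,key=cv2.contourArea)[:,0].astype(float)
    w=np.array([atz('wrist',p,18,m)[:2] for p in k],np.float32)
    print(x['conf'],x['position'],cv2.minAreaRect(w),k.min(0),k.max(0))
d=r.spot_point('wrist','module_center')
print([(x['conf'],x['position'],atz('wrist',x['position'],10,m)) for x in d[:2]])
E
```

```text
cmd [ 489.6 -285.4  259.9] [-90.   0. -65.] meas [ 491.  -283.4  259.6] [-90.    0.  -64.6] F [-0.2  0.  -0.1] T [ 0.02  0.06 -0.01] gap 85.6 t 2.35 j [-35.2   3.8  93.8   0.   82.4 -60.6]
[[ 9.03000e-01  4.11000e-01  1.24000e-01  4.59487e+02]
 [ 4.30000e-01 -8.65000e-01 -2.60000e-01 -2.16837e+02]
 [ 0.00000e+00  2.88000e-01 -9.58000e-01  3.30631e+02]
 [ 0.00000e+00  0.00000e+00  0.00000e+00  1.00000e+00]] [347.62001485   0.         278.44400052]
0.93 [287.5, 201.7] ((501.9722900390625, -292.3418273925781), (61.858280181884766, 88.92256927490234), 23.14137840270996) [253. 158.] [320. 251.]
[(0.63, [286.2, 204.7], array([ 502.17583173, -293.02321434,   10.        ]))]
```

View pics/w1.png

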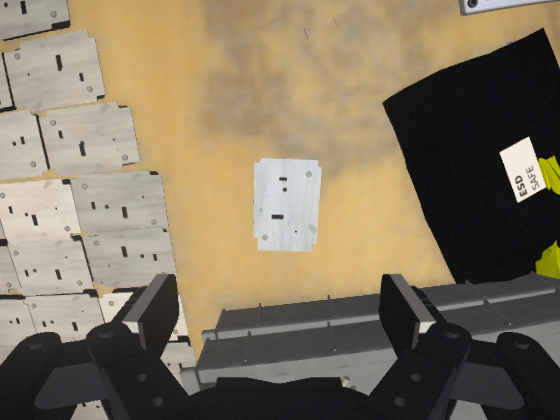

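```bash
python3 - <<'E'
from h import *
s=r.sense(); R=Ro.from_euler('xyz',s['tcp_rot'],degrees=True); p=s['tool_pos']; print(p,s['tcp_rot'])
m=r.camera_model('wrist')
for y in (46,54,59.6,66,72.6):
    print(y,np.round(proj('wrist',[p+R.apply([x,y,z]) for z in (42.8,) for x in(-11,11)],m),0).tolist())
p2,R2=getc(); plan([502,-292.5,110],-66.9); plan([502,-292.5,76],-66.9)
E
```

```text
[ 489.69277431 -285.20452169  259.86508652] [-9.00058259e+01  7.18782964e-04 -6.51065123e+01]
46 [[391.0, 284.0], [385.0, 333.0]]
54 [[385.0, 275.0], [380.0, 322.0]]
59.6 [[381.0, 269.0], [376.0, 314.0]]
66 [[377.0, 262.0], [373.0, 307.0]]
72.6 [[373.0, 256.0], [369.0, 299.0]]
inc [0.0117 0.1499 0.0083] [0.     0.0328 0.    ]
inc [0.0117 0.1839 0.0083] [0.     0.0328 0.    ]
```

The wrist view shows the loose module centred at (287,204). It measures 62 x 89 mm, as specified, and there is free space around it. I'll descend onto it.

Emit:
arm_command(increments=[[0.003, 0.02, 0.002, 0, 0.01, 0], [0.006, 0.05, 0.004, 0, 0.02, 0], [0.009, 0.08, 0.006, 0, 0.033, 0], [0.0117, 0.11, 0.0083, 0, 0.033, 0], [0.0117, 0.135, 0.0083, 0, 0.033, 0], [0.0117, 0.155, 0.0083, 0, 0.033, 0], [0.0117, 0.17, 0.0083, 0, 0.033, 0], [0.0117, 0.18, 0.0083, 0, 0.033, 0], [0.0117, 0.187, 0.0083, 0, 0.033, 0], [0.0117, 0.187, 0.0083, 0, 0.033, 0]])

```text
time: 3.75
tool_pos: [502.0, -292.5, 72.8]
tcp_rot: [-90.0, 0.0, -66.9]
ft_force: [-0.9, 0.2, -0.6]
finger_gap: 85.6
```

```bash
python3 - <<'E'
from h import *
did([0.0117, 0.187, 0.0083, 0, 0.033, 0])
cv2.imwrite('pics/w2.png',r.snapshot('wrist')[:,:,::-1])
E
```

```text
cmd [ 502.  -292.5   72.9] [-90.    0.  -66.9] meas [ 502.  -292.5   72.8] [-90.    0.  -66.9] F [-0.9  0.2 -0.6] T [ 0.   -0.02 -0.01] gap 85.6 t 3.75 j [-35.3  17.8  99.    0.   63.2 -58.4]
```

View pics/w2.png

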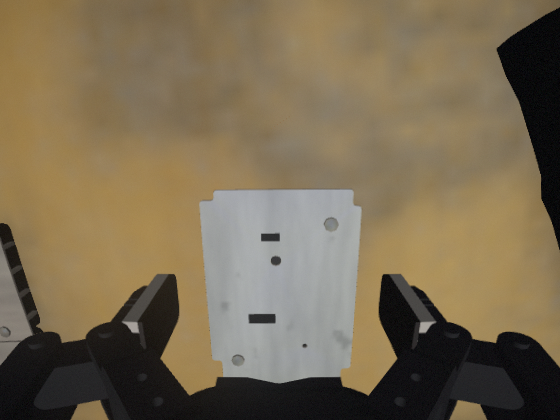

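The module sits centred between the pads and aligned with them, so I'll close the gripper.

Emit:
arm_command(increments=[[0, 0, 0, 0, 0, 0], [0, 0, 0, 0, 0, 0], [0, 0, 0, 0, 0, 0], [0, 0, 0, 0, 0, 0], [0, 0, 0, 0, 0, 0], [0, 0, 0, 0, 0, 0], [0, 0, 0, 0, 0, 0], [0, 0, 0, 0, 0, 0], [0, -0.01, 0, 0, 0, 0], [0, -0.03, 0, 0, 0, 0]], jaw=1, force=35)

```text
time: 5.05
tool_pos: [501.4, -292.0, 103.0]
tcp_rot: [-90.1, 0.1, -66.9]
ft_force: [0.3, -0.9, -0.9]
finger_gap: 59.4
```

```bash
python3 - <<'E'
from h import *
did([0, -0.03, 0, 0, 0, 0])
cv2.imwrite('pics/w3.png',r.snapshot('wrist')[:,:,::-1])
plan([560,-60,215],-130)
E
```

```text
cmd [ 502.  -292.5  102.9] [-90.    0.  -66.9] meas [ 501.4 -292.   103. ] [-90.1   0.1 -66.9] F [ 0.3 -0.9 -0.9] T [-0.02 -0.01 -0.04] gap 59.4 t 5.05 j [-35.3  15.2  98.5   0.   66.4 -58.4]
inc [-0.1911 -0.1121  0.1445] [0.     1.1011 0.    ]
```

View pics/w3.png

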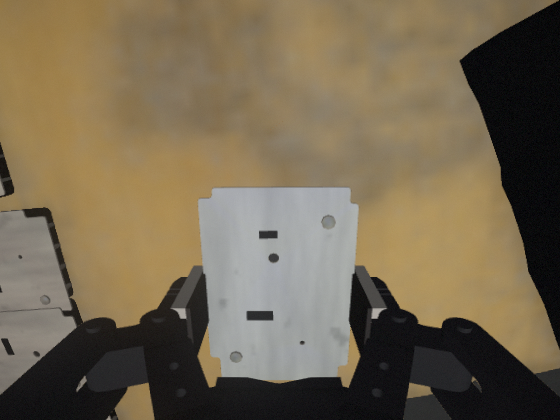

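The module is held at a gap of 59.4 mm and has lifted off the table. Next I'll move to a viewing pose short of the nest.

```bash
python3 - <<'E'
from h import *
plan([530,-60,230],-137)
E
```

```text
inc [-0.2029 -0.1271  0.1169] [0.     1.2233 0.    ]
```

Emit:
arm_command(increments=[[-0.01, -0.03, 0.006, 0, 0.06, 0], [-0.03, -0.06, 0.017, 0, 0.18, 0], [-0.055, -0.09, 0.032, 0, 0.33, 0], [-0.085, -0.11, 0.049, 0, 0.5, 0], [-0.115, -0.127, 0.066, 0, 0.68, 0], [-0.145, -0.127, 0.083, 0, 0.86, 0], [-0.17, -0.127, 0.098, 0, 1.02, 0], [-0.19, -0.127, 0.109, 0, 1.14, 0], [-0.203, -0.127, 0.117, 0, 1.223, 0], [-0.203, -0.127, 0.117, 0, 1.223, 0]])

```text
time: 6.35
tool_pos: [530.4, -59.1, 230.9]
tcp_rot: [-89.9, 0.1, -136.9]
ft_force: [-0.2, -0.2, -1.6]
finger_gap: 59.1
```

```bash
python3 - <<'E'
from h import *
did([-0.203, -0.127, 0.117, 0, 1.223, 0])
m=r.camera_model('wrist')
im=r.snapshot('wrist'); cv2.imwrite('pics/w4.png',im[:,:,::-1])
Z=dict(pocket=12,end_stop=12,jaw=12,knob_grip=62,bush=38)
for n,z in Z.items():
    d=r.spot_point('wrist',n)
    print(n,[(round(x['conf'],2),np.round(x['position'],1),np.round(atz('wrist',x['position'],z,m),1)) for x in d[:2]])
d=r.trace('wrist','knob_grip'); print([(x['conf'],x['position'],atz('wrist',x['position'],66,m)) for x in d[:2]])
import pickle; pickle.dump((im,m),open('w4.pkl','wb'))
E
```

```text
cmd [530.1 -59.9 229.9] [ -90.    0. -137.] meas [530.4 -59.1 230.9] [-8.990e+01  1.000e-01 -1.369e+02] F [-0.2 -0.2 -1.6] T [ 0.01  0.05 -0.  ] gap 59.1 t 6.35 j [-11.9  -0.2 101.    0.   79.1  35. ]
pocket [(0.63, array([262.9,  90. ]), array([587.9,  11.6,  12. ]))]
end_stop [(0.62, array([257.8, 146.5]), array([552.1, -15.5,  12. ]))]
jaw [(0.71, array([270.3,  30.4]), array([624.4,  37.6,  12. ]))]
knob_grip []
bush []
[]
```

View pics/w4.png

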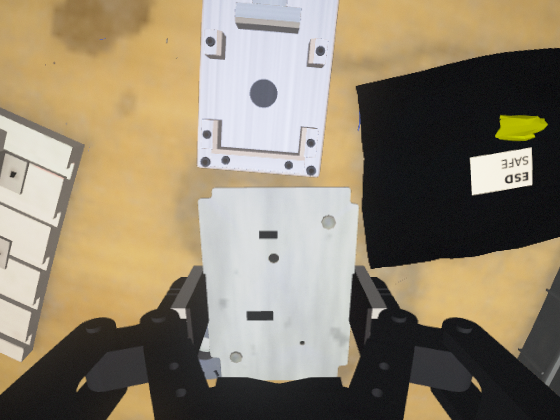

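```bash
python3 - <<'E'
from h import *
import pickle
im,m=pickle.load(open('w4.pkl','rb'))
c=im[0:190,180:380]; c=cv2.resize(c,None,fx=3,fy=3,interpolation=cv2.INTER_CUBIC)
a=np.radians(36.3);P=np.array([587.9,11.6,12]);X=np.array([np.cos(a),np.sin(a),0]);Y=np.array([-np.sin(a),np.cos(a),0]);Zv=np.array([0,0,1])
def W(x,y,z): return P+x*X+y*Y+z*Zv
lines=[]
for y in (-52,52): lines.append((W(-70,y,0),W(60,y,0),(255,0,0)))
for y in (-31.8,31.8): lines.append((W(-44.5,y,23),W(44,y,23),(0,180,0)))
lines.append((W(-44.5,-36,23),W(-44.5,36,23),(0,0,255)));lines.append((W(-44.5,-36,0),W(-44.5,36,0),(255,0,255)))
for s in(-1,1):
  for x in (-23,23): lines.append((W(x,s*31.8,23),W(x,s*38,23),(0,180,0)))
d=c.copy()
for A,B,col in lines:
    q=(proj('wrist',[A,B],m)-[180,0])*3+1
    cv2.line(d,tuple(int(v) for v in q[0]),tuple(int(v) for v in q[1]),col,1)
q=(proj('wrist',[P],m)[0]-[180,0])*3+1; cv2.circle(d,tuple(int(v) for v in q),3,(255,0,0),1)
cv2.imwrite('pics/w4f.png',d[:,:,::-1]); cv2.imwrite('pics/w4c.png',c[:,:,::-1])
E
```

```text
(no output)
```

View pics/w4f.png

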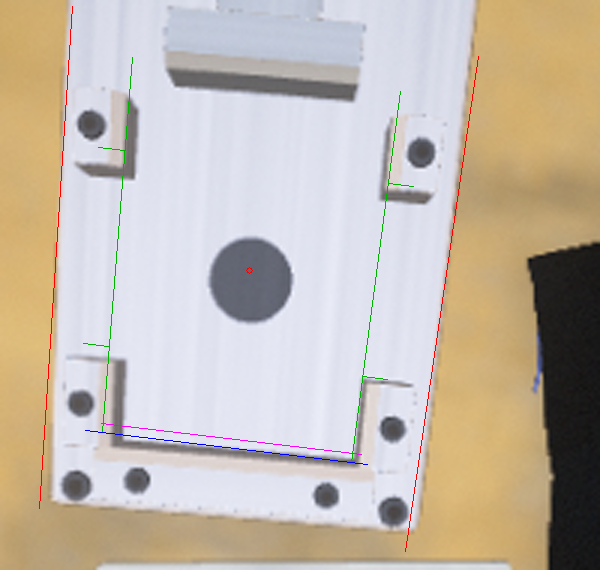

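View pics/w4c.png

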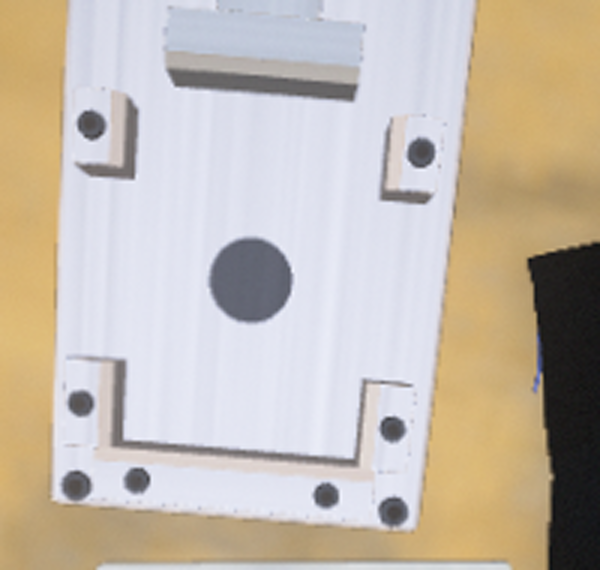

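```bash
python3 - <<'E'
from h import *
import pickle
im,m=pickle.load(open('w4.pkl','rb'))
def w(u,v,z): return atz('wrist',[180+(u-1)/3,(v-1)/3],z,m)[:2]
obs=[((134,178),(23,31.8)),((381,200),(23,-31.8)),((124,360),(-23,31.8)),((124,441),(-44.5,31.8)),((356,462),(-44.5,-31.8))]
A=np.array([b for a,b in obs]);B=np.array([w(*a,12) for a,b in obs])
Rm,_=Ro.align_vectors(np.c_[B-B.mean(0),B[:,0]*0],np.c_[A-A.mean(0),A[:,0]*0])
t=B.mean(0)-(Rm.as_matrix()[:2,:2]@A.mean(0)); print('yaw',Rm.as_euler('xyz',degrees=True),t)
print(np.round((B-t)@Rm.as_matrix()[:2,:2]-A,1))
R2=Rm.as_matrix()[:2,:2]
for n,pt,z in [('jawL',(172,85),12),('jawR',(353,100),12),('hole',(251,280),12),('plateBL',(52,500),12),('plateBR',(415,528),12),('edgeL',(70,30),12),('edgeR',(472,30),12)]:
    print(n,np.round(R2.T@(w(*pt,z)-t),1))
E
```

```text
yaw [ 0.          0.         38.28419864] [586.05235156   9.57140821]
[[ 0.7  0.5]
 [ 0.5 -0.5]
 [-0.1  0.9]
 [-0.3 -0.1]
 [-0.8 -0.8]]
jawL [47.2 23.8]
jawR [ 47.4 -22.7]
hole [ 0.4 -0. ]
plateBL [-62.8  51.2]
plateBR [-62.2 -51. ]
edgeL [58.7 50.7]
edgeR [ 67.2 -51.3]
```

```bash
python3 - <<'E'
from h import *
a=np.radians(38.3);P=np.array([586,9.6,12]);X=np.array([np.cos(a),np.sin(a),0]);Y=np.array([-np.sin(a),np.cos(a),0]);Zv=np.array([0,0,1])
def W(x,y,z): return P+x*X+y*Y+z*Zv
out=[]
for n,(x0,y0,x1,y1) in dict(top=(230,140,330,240),scene=(225,200,345,290)).items():
    im=r.snapshot(n) if 0 else cv2.imread(f'pics/{n}0.png')
    k=5; d=cv2.resize(im[y0:y1,x0:x1],None,fx=k,fy=k,interpolation=cv2.INTER_CUBIC)
    def L(A,B,col):
        q=((proj(n,[A,B])-[x0,y0])*k+2).astype(int); cv2.line(d,tuple(map(int,q[0])),tuple(map(int,q[1])),col,1)
    c=[W(-62.5,52,0),W(-62.5,-52,0),W(125.5,-52,0),W(125.5,52,0)]
    for i in range(4): L(c[i],c[(i+1)%4],(0,0,255))
    q=((proj(n,[W(0,0,0),W(97,0,62)])-[x0,y0])*k+2).astype(int)
    for p in q: cv2.circle(d,tuple(map(int,p)),4,(0,0,255),1)
    cv2.imwrite(f'pics/{n}_f.png',d)
E
```

```text
(no output)
```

View pics/top_f.png

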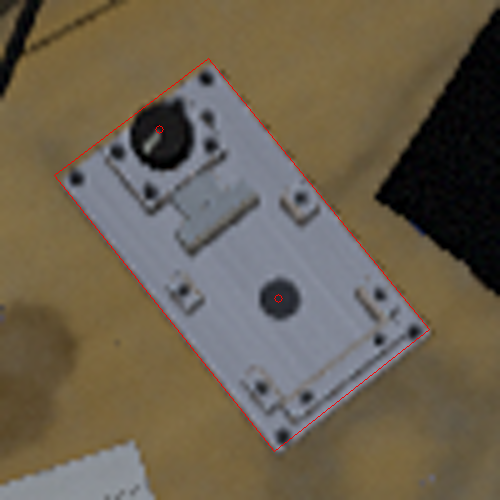

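View pics/scene_f.png

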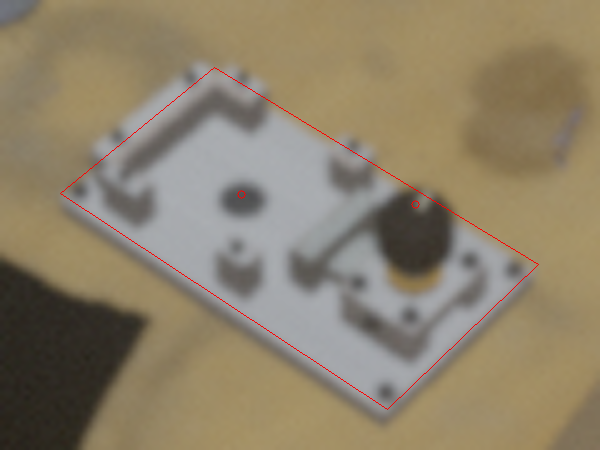

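```bash
python3 - <<'E'
from h import *
import pickle
im,m=pickle.load(open('w4.pkl','rb'))
s=r.sense(); R=Ro.from_euler('xyz',s['tcp_rot'],degrees=True); p=s['tool_pos']; print(p,s['tcp_rot'])
m=r.camera_model('wrist'); im=r.snapshot('wrist')
g=cv2.cvtColor(im,cv2.COLOR_RGB2GRAY)
cv2.imwrite('pics/w5c.png',cv2.resize(im[170:390,180:380],None,fx=3,fy=2.7,interpolation=cv2.INTER_CUBIC)[:,:,::-1])
zt=p[2]-52.9
for n,px in dict(fl=(212,187),fr=(352,187),sl1=(199,203),sr1=(358,205),sl2=(210,360),sr2=(350,360)).items():
    q=atz('wrist',px,zt,m); print(n,np.round(R.inv().apply(q-p),1))
E
```

```text
[529.99250701 -60.49893126 229.93437594] [-8.99961672e+01 -2.23151535e-03 -1.36999736e+02]
fl [-47.   52.9 -24.4]
fr [-47.   52.9  26.7]
sl1 [-41.   52.9 -29.6]
sr1 [-40.2  52.9  29.3]
sl2 [ 29.6  52.9 -30. ]
sr2 [29.6 52.9 31. ]
```

View pics/w5c.png

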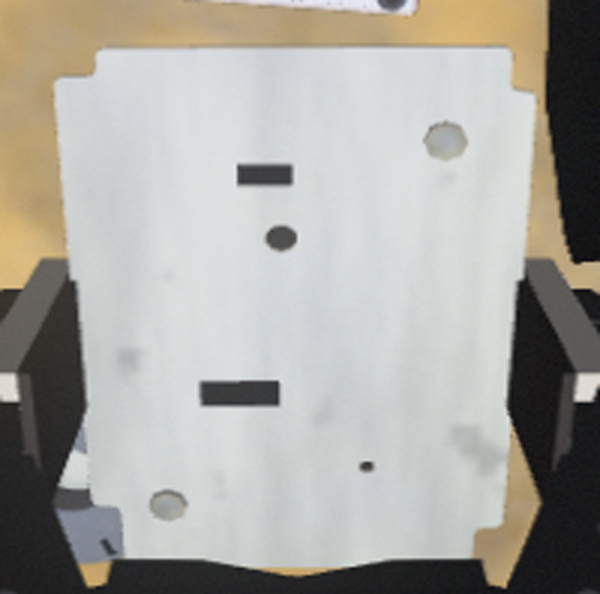

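```bash
python3 - <<'E'
from h import *
a=np.radians(38.3);X=np.array([np.cos(a),np.sin(a),0])
P=np.array([586,9.6,0])-0.5*X
print(P); plan(P+[0,0,117],-141.7)
E
```

```text
[585.60761181   9.29011048   0.        ]
inc [-0.0878  0.1129 -0.0127] [-0.      0.0823  0.    ]
```

Emit:
arm_command(increments=[[-0.01, 0.005, -0.002, 0, 0.02, 0], [-0.03, 0.015, -0.005, 0, 0.04, 0], [-0.05, 0.03, -0.008, 0, 0.06, 0], [-0.07, 0.045, -0.011, 0, 0.082, 0], [-0.083, 0.06, -0.0127, 0, 0.082, 0], [-0.0878, 0.08, -0.0127, 0, 0.082, 0], [-0.0878, 0.095, -0.0127, 0, 0.082, 0], [-0.0878, 0.106, -0.0127, 0, 0.082, 0], [-0.0878, 0.113, -0.0127, 0, 0.082, 0], [-0.0878, 0.113, -0.0127, 0, 0.082, 0]])

```text
time: 8.0
tool_pos: [585.3, 9.0, 116.5]
tcp_rot: [-90.0, -0.0, -141.7]
ft_force: [0.1, 0.3, -2.3]
finger_gap: 59.1
```

```bash
python3 - <<'E'
from h import *
did([-0.0878, 0.113, -0.0127, 0, 0.082, 0])
cv2.imwrite('pics/w6.png',r.snapshot('wrist')[:,:,::-1])
m=r.camera_model('wrist')
s=r.sense(); print(s['tool_pos'],s['tcp_rot'])
d=r.trace('wrist','knob_grip'); print([(x['conf'],x['position'],atz('wrist',x['position'],66,m)) for x in d[:2]])
im=r.snapshot('top');cv2.imwrite('pics/t6.png',cv2.resize(im[120:270,220:380],None,fx=4,fy=4)[:,:,::-1])
E
```

```text
cmd [585.6   9.3 116.9] [ -90.     0.  -141.7] meas [585.3   9.  116.5] [ -90.    -0.  -141.7] F [ 0.1  0.3 -2.3] T [-0.01  0.01 -0.04] gap 59.1 t 8.0 j [-4.1 14.8 97.4  0.  67.8 47.6]
[585.68004148   9.07206869 117.13947195] [-8.99877467e+01  1.18266490e-02 -1.41697892e+02]
[(0.81, [275.9, 35.1], array([661.81903706,  70.48028573,  66.        ]))]
```

View pics/w6.png

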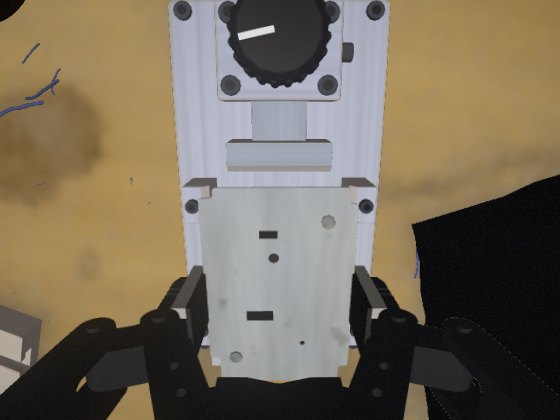

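View pics/t6.png

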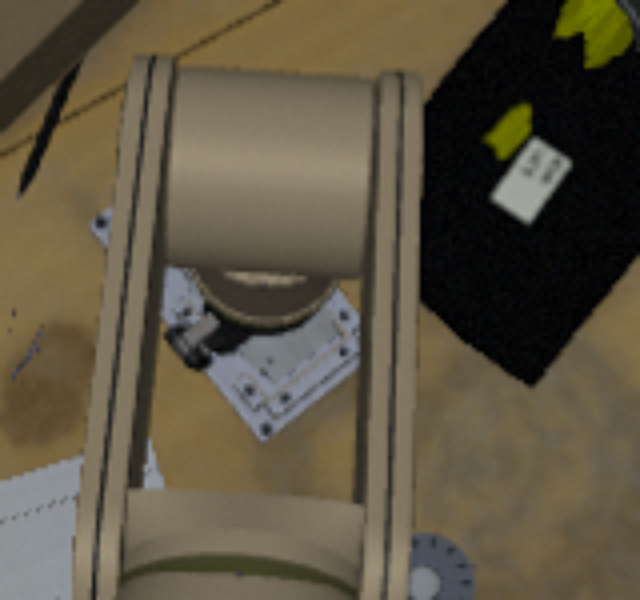

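The module is centred between the guides: guide screws at columns 192 and 366, module sides at 199 and 358. The knob measures (662,70), where I predicted it. I'll lower the module now.

Emit:
arm_command(increments=[[0, 0.004, 0, 0, 0, 0], [0, 0.009, 0, 0, 0, 0], [0, 0.014, 0, 0, 0, 0], [0, 0.018, 0, 0, 0, 0], [0, 0.022, 0, 0, 0, 0], [0, 0.025, 0, 0, 0, 0], [0, 0.028, 0, 0, 0, 0], [0, 0.03, 0, 0, 0, 0], [0, 0.0312, 0, 0, 0, 0], [0, 0.0312, 0, 0, 0, 0]])

```text
time: 9.4
tool_pos: [585.7, 9.3, 86.1]
tcp_rot: [-90.0, 0.0, -141.7]
ft_force: [-2.7, -0.3, 2.0]
finger_gap: 59.0
```

```bash
python3 - <<'E'
from h import *
did([0,0.0312,0,0,0,0])
cv2.imwrite('pics/w7.png',r.snapshot('wrist')[:,:,::-1])
E
```

```text
cmd [585.6   9.3  85.7] [ -90.    -0.  -141.7] meas [585.7   9.3  86.1] [ -90.     0.  -141.7] F [-2.7 -0.3  2. ] T [0.04 0.41 0.02] gap 59.0 t 9.4 j [-4.1 17.3 98.   0.  64.7 47.6]
```

View pics/w7.png

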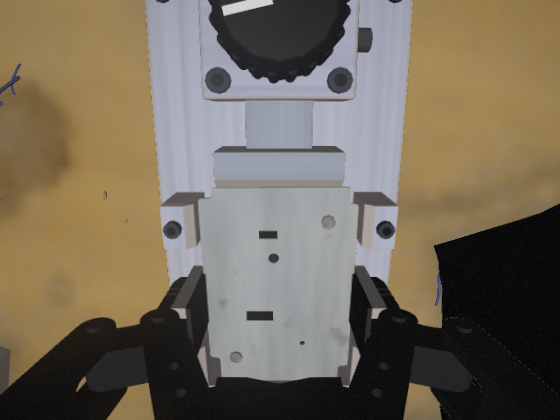

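The module sits between the guides with its front edge against the jaw's lead-in, and there is a light 2.7 N push back. I'll ease it 1 mm toward the stop, lower it fully and open.

Emit:
arm_command(increments=[[0.0005, 0, 0, 0, 0, 0], [0.001, 0, 0, 0, 0, 0], [0.0012, 0.0004, 0, 0, 0, 0], [0.0012, 0.0008, 0, 0, 0, 0], [0.0012, 0.0012, 0, 0, 0, 0], [0.0012, 0.0012, 0, 0, 0, 0], [0.0012, 0.0012, 0, 0, 0, 0], [0.0012, 0.0012, 0, 0, 0, 0], [0.0012, 0.0012, 0, 0, 0, 0], [0.0012, 0.0012, 0, 0, 0, 0]])

```text
time: 10.7
tool_pos: [585.4, 8.8, 86.0]
tcp_rot: [-90.0, 0.1, -141.7]
ft_force: [-4.8, 2.8, 12.3]
finger_gap: 59.2
```

```bash
python3 - <<'E'
from h import *
did([0.0012,0.0012,0,0,0,0])
cv2.imwrite('pics/w8.png',cv2.resize(r.snapshot('wrist')[120:400,140:420],None,fx=2,fy=2)[:,:,::-1])
E
```

```text
cmd [584.6   8.6  84.5] [ -90.     0.  -141.7] meas [585.4   8.8  86. ] [-9.000e+01  1.000e-01 -1.417e+02] F [-4.8  2.8 12.3] T [ 0.43  0.68 -0.02] gap 59.2 t 10.7 j [-4.2 17.2 98.2  0.  64.6 47.5]
```

View pics/w8.png

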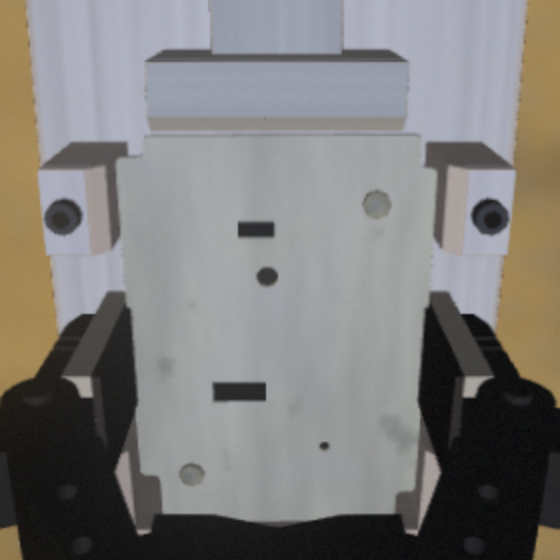

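The force is now mostly toward the +y side and upward, because the right edge rests on the right guide's lead-in. I'll shift 0.8 mm left and lower again.

Emit:
arm_command(increments=[[0, -0.001, -0.0004, 0, 0, 0], [0, -0.0015, -0.0008, 0, 0, 0], [0, -0.0015, -0.001, 0, 0, 0], [0, -0.001, -0.001, 0, 0, 0], [0, -0.0005, -0.001, 0, 0, 0], [0, 0, -0.001, 0, 0, 0], [0, 0, -0.001, 0, 0, 0], [0, 0, -0.001, 0, 0, 0], [0, 0, -0.001, 0, 0, 0], [0, 0, -0.001, 0, 0, 0]])

```text
time: 12.0
tool_pos: [584.4, 9.0, 86.0]
tcp_rot: [-90.0, 0.0, -141.7]
ft_force: [-4.7, -1.5, 15.8]
finger_gap: 58.9
```

```bash
python3 - <<'E'
from h import *
did([0,0,-0.001,0,0,0])
cv2.imwrite('pics/w9.png',cv2.resize(r.snapshot('wrist')[120:400,140:420],None,fx=2,fy=2)[:,:,::-1])
E
```

```text
cmd [584.    9.4  84.5] [ -90.    -0.  -141.7] meas [584.4   9.   86. ] [ -90.     0.  -141.7] F [-4.7 -1.5 15.8] T [-0.19  0.9  -0.  ] gap 58.9 t 12.0 j [-4.1 17.1 98.3 -0.  64.6 47.6]
```

View pics/w9.png

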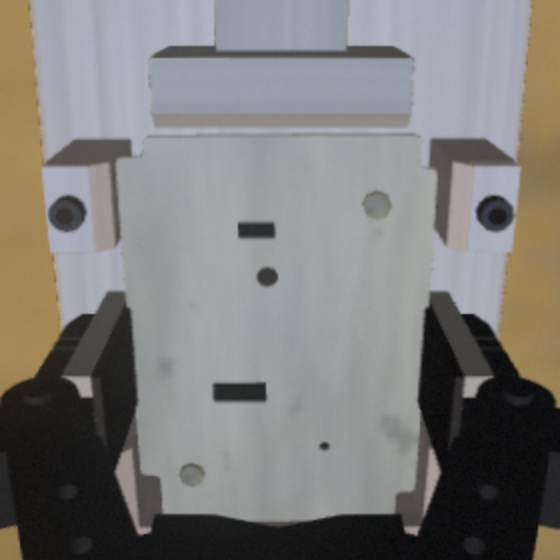

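Emit:
arm_command(increments=[[0, -0.001, 0, 0, 0, 0], [0, -0.0015, 0, 0, 0, 0], [0, -0.0015, 0, 0, 0, 0], [0, -0.0015, 0, 0, 0, 0], [0, -0.0015, 0, 0, 0, 0], [0, -0.0015, 0, 0, 0, 0], [0, -0.0015, 0, 0, 0, 0], [0, -0.005, 0, 0, 0, 0], [0, -0.02, 0, 0, 0, 0], [0, -0.045, 0, 0, 0, 0]], jaw=-1)

```text
time: 13.3
tool_pos: [583.5, 9.4, 130.0]
tcp_rot: [-90.1, -0.1, -141.7]
ft_force: [0.5, 0.0, 0.2]
finger_gap: 85.5
```

```bash
python3 - <<'E'
from h import *
did([0,-0.045,0,0,0,0])
im=r.snapshot('wrist')
cv2.imwrite('pics/w10.png',im[:,:,::-1])
E
```

```text
cmd [584.    9.4 129.5] [ -90.     0.  -141.7] meas [583.5   9.4 130. ] [-9.010e+01 -1.000e-01 -1.417e+02] F [0.5 0.  0.2] T [ 0.01  0.05 -0.02] gap 85.5 t 13.3 j [-4.1 13.6 97.3  0.  69.2 47.6]
```

View pics/w10.png

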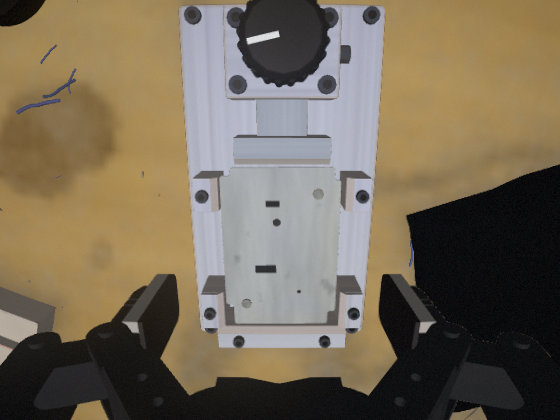

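```bash
python3 - <<'E'
from h import *
m=r.camera_model('wrist'); im=r.snapshot('wrist')
cv2.imwrite('pics/w10c.png',cv2.resize(im[120:360,190:375],None,fx=3,fy=2.5,interpolation=cv2.INTER_CUBIC)[:,:,::-1])
a=np.radians(38.3);P=np.array([586,9.6,12]);R=Ro.from_euler('z',38.3,degrees=True)
for n,px in dict(FL=(221,180),FR=(339,180),BL=(223,300),BR=(341,300),F1=(232,166),F2=(328,166),B1=(240,324),B2=(325,324)).items():
    print(n,np.round(R.inv().apply(atz('wrist',px,32,m)-P),1))
for x in r.trace('wrist','module_center')[:1]:
    cs,_=cv2.findContours(x['mask'].astype(np.uint8),0,2)
    k=max(cs,key=cv2.contourArea)[:,0].astype(float)
    w=np.array([R.inv().apply(atz('wrist',p,32,m)-P)[:2] for p in k],np.float32)
    print(x['conf'],cv2.minAreaRect(w))
d=r.trace('wrist','knob_grip'); print([(x['conf'],x['position'],atz('wrist',x['position'],68,m)) for x in d[:2]])
E
```

```text
FL [40.  28.8 20. ]
FR [ 40.  -31.3  20. ]
BL [-28.8  31.   20. ]
BR [-29. -36.  20.]
F1 [47.2 22.9 20. ]
F2 [ 47.2 -25.4  20. ]
B1 [-44.7  21.9  20. ]
B2 [-44.8 -27.6  20. ]
0.79 ((0.6791152954101562, 0.6076602935791016), (88.69273376464844, 61.35017395019531), 0.63860023021698)
[(0.92, [274.6, 43.5], array([662.26867456,  71.27934777,  68.        ]))]
```

View pics/w10c.png

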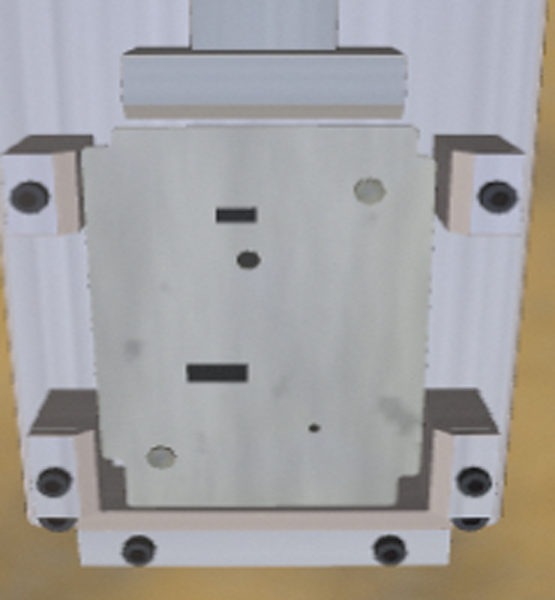

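The module is seated: x 0.7 mm, y 0.6 mm and yaw 0.6°, and its size matches at the seated height. Before turning the knob I need to check clearance to the orange box.

```bash
python3 - <<'E'
from h import *
t=cv2.imread('pics/top0.png');s=cv2.imread('pics/scene0.png')
cv2.imwrite('pics/tb.png',cv2.resize(t[0:220,150:340],None,fx=3,fy=2.7)); cv2.imwrite('pics/sb.png',cv2.resize(s[220:420,260:460],None,fx=3,fy=3))
print(atz('top',(312,50),0),atz('top',(222,149),0))
E
```

```text
[1017.9518606   -67.96798416    0.        ] [726.85845107 180.71139984   0.        ]
```

View pics/tb.png

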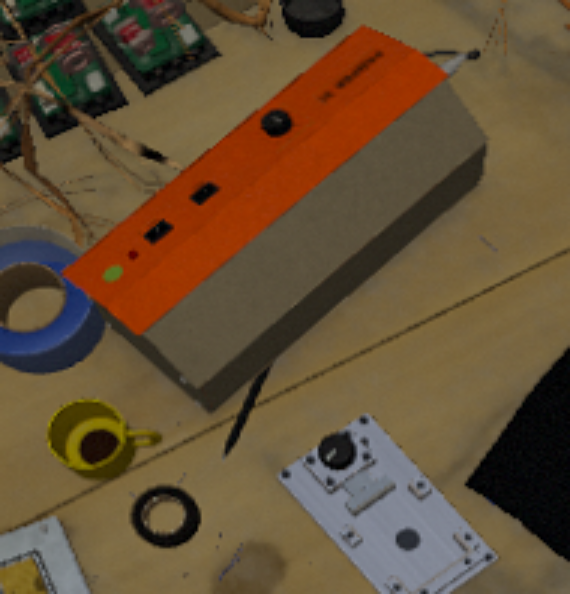

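View pics/sb.png

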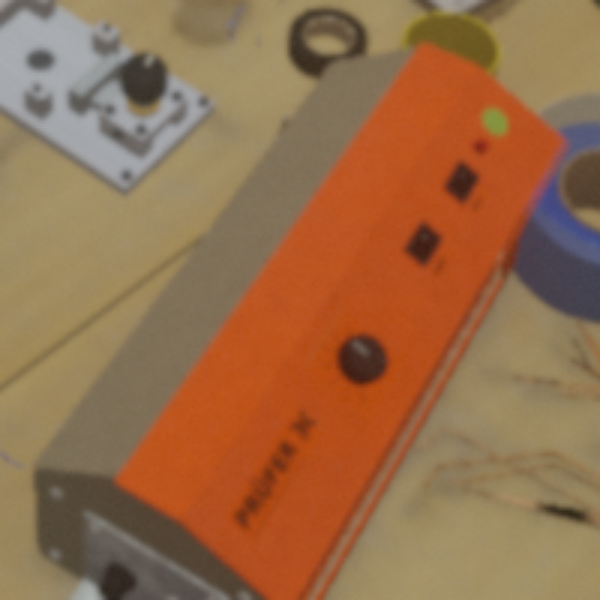

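```bash
python3 - <<'E'
from h import *
plan([662.1,70.3,165],-38)
E
```

```text
inc [-0.099  -0.0355  0.0006] [ 0.     -1.8096 -0.    ]
```

Emit:
arm_command(increments=[[0, -0.03, 0, 0, -0.17, 0], [-0.01, -0.0355, 0, 0, -0.35, 0], [-0.03, -0.0355, 0, 0, -0.53, 0], [-0.05, -0.0355, 0, 0, -0.71, 0], [-0.07, -0.0355, 0.0006, 0, -0.89, 0], [-0.085, -0.0355, 0.0006, 0, -1.07, 0], [-0.095, -0.0355, 0.0006, 0, -1.25, 0], [-0.099, -0.0355, 0.0006, 0, -1.43, 0], [-0.099, -0.0355, 0.0006, 0, -1.61, 0], [-0.099, -0.0355, 0.0006, 0, -1.79, 0]])

```text
time: 14.75
tool_pos: [661.4, 70.3, 163.5]
tcp_rot: [-90.1, 0.1, -38.8]
ft_force: [1.1, -0.4, -0.1]
finger_gap: 85.1
```

```bash
python3 - <<'E'
from h import *
did([-0.099,-0.0355,0.0006,0,-1.79,0])
cv2.imwrite('pics/w11.png',r.snapshot('wrist')[:,:,::-1])
d=r.trace('wrist','knob_grip'); m=r.camera_model('wrist');print([(x['conf'],x['position'],atz('wrist',x['position'],70,m)) for x in d[:2]])
E
```

```text
cmd [662.1  70.3 165. ] [-90.    0.  -39.1] meas [661.4  70.3 163.5] [-90.1   0.1 -38.8] F [ 1.1 -0.4 -0.1] T [-0.01 -0.   -0.02] gap 85.1 t 14.75 j [  1.7  23.1  81.8  -0.   75.2 -49.6]
[(0.68, [280.6, 256.0], array([660.57324209,  72.54176751,  70.        ]))]
```

View pics/w11.png

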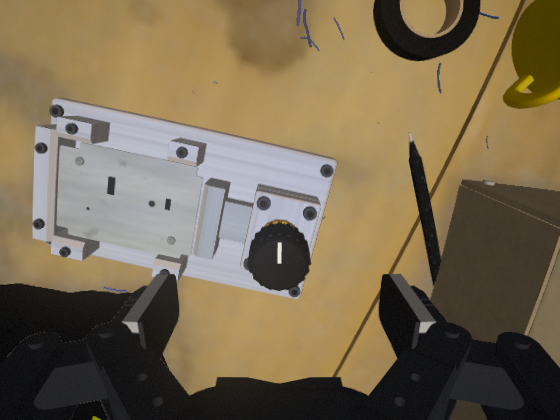

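The knob is centred between the fingers at column 279, with its white line pointing up the image. I'll descend.

Emit:
arm_command(increments=[[0, 0.008, 0, 0, 0, 0], [0, 0.018, 0, 0, 0, 0], [0, 0.028, 0, 0, 0, 0], [0, 0.036, 0, 0, 0, 0], [0, 0.042, 0, 0, 0, 0], [0, 0.046, 0, 0, 0, 0], [0, 0.048, 0, 0, 0, 0], [0, 0.048, 0, 0, 0, 0], [0, 0.048, 0, 0, 0, 0], [0, 0.048, 0, 0, 0, 0]])

```text
time: 16.1
tool_pos: [662.2, 70.3, 117.3]
tcp_rot: [-90.0, -0.0, -39.1]
ft_force: [0.8, 0.3, 0.1]
finger_gap: 85.5
```

```bash
python3 - <<'E'
from h import *
did([0,0.048,0,0,0,0])
cv2.imwrite('pics/w12.png',r.snapshot('wrist')[:,:,::-1])
E
```

```text
cmd [662.1  70.3 117. ] [-90.    0.  -39.1] meas [662.2  70.3 117.3] [-90.   -0.  -39.1] F [0.8 0.3 0.1] T [-0.    0.01  0.03] gap 85.5 t 16.1 j [  1.6  26.   83.3   0.   70.7 -49.2]
```

View pics/w12.png

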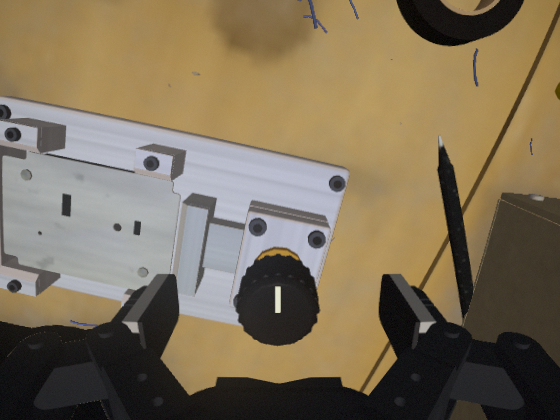

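```bash
python3 - <<'E'
from h import *
m=r.camera_model('wrist')
s=r.sense();R=Ro.from_euler('xyz',s['tcp_rot'],degrees=True)
for px in ((278,306),(238,306),(319,306),(278,345),(278,311),(278,287)): print(px,np.round(R.inv().apply(atz('wrist',px,73.5,m)-s['tool_pos']),1))
E
```

```text
(278, 306) [-3.2 43.8  0. ]
(238, 306) [ -3.2  43.8 -15.1]
(319, 306) [-3.2 43.8 15.5]
(278, 345) [14.5 43.8  0. ]
(278, 311) [-1.  43.8  0. ]
(278, 287) [-11.3  43.8   0. ]
```

Emit:
arm_command(increments=[[-0.0012, 0, 0, 0, 0, 0], [-0.0012, 0, 0, 0, 0, 0], [-0.0012, 0, 0, 0, 0, 0], [-0.0012, 0, 0, 0, 0, 0], [-0.0012, 0, 0, 0, 0, 0], [-0.0012, 0, 0, 0, 0, 0], [-0.0012, 0, 0, 0, 0, 0], [-0.0012, 0, 0, 0, 0, 0], [-0.0012, 0, 0, 0, 0, 0], [-0.0012, 0, 0, 0, 0, 0]], jaw=1, force=45)

```text
time: 17.4
tool_pos: [661.1, 70.9, 117.2]
tcp_rot: [-90.0, -0.0, -39.1]
ft_force: [-4.7, -2.5, 5.0]
finger_gap: 30.0
```

```bash
python3 - <<'E'
from h import *
did([-0.0012,0,0,0,0,0])
cv2.imwrite('pics/w13.png',r.snapshot('wrist')[:,:,::-1])
E
```

```text
cmd [661.1  71.  117. ] [-90.    0.  -39.1] meas [661.1  70.9 117.2] [-90.   -0.  -39.1] F [-4.7 -2.5  5. ] T [-0.31  0.67 -0.08] gap 30.0 t 17.4 j [  1.7  25.8  83.4  -0.   70.7 -49.2]
```

View pics/w13.png

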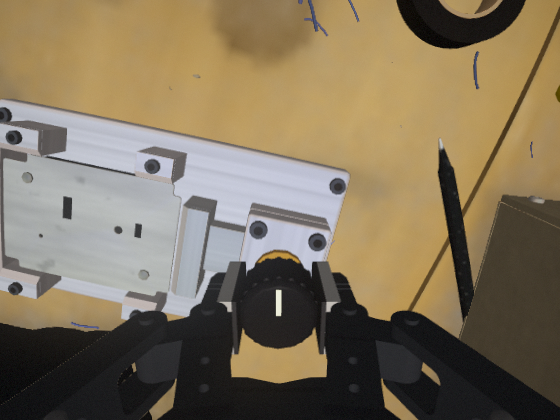

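The knob is gripped with a 30 mm gap. I'll turn it clockwise, following its descent.

Emit:
arm_command(increments=[[0, 0.0002, 0, 0, 0.1, 0], [0, 0.0004, 0, 0, 0.27, 0], [0, 0.0006, 0, 0, 0.44, 0], [0, 0.0009, 0, 0, 0.61, 0], [0, 0.0011, 0, 0, 0.78, 0], [0, 0.0013, 0, 0, 0.95, 0], [0, 0.0016, 0, 0, 1.12, 0], [0, 0.0018, 0, 0, 1.29, 0], [0, 0.002, 0, 0, 1.45, 0], [0, 0.0021, 0, 0, 1.5, 0]])

```text
time: 18.7
tool_pos: [662.8, 71.1, 115.3]
tcp_rot: [-89.8, 0.2, -125.3]
ft_force: [6.3, 0.1, -2.4]
finger_gap: 29.5
```

```bash
python3 - <<'E'
from h import *
did([0,0.0021,0,0,1.5,0])
cv2.imwrite('pics/w14.png',r.snapshot('wrist')[:,:,::-1])
E
```

```text
cmd [661.1  71.  114.9] [ -90.     0.  -125.1] meas [662.8  71.1 115.3] [ -89.8    0.2 -125.3] F [ 6.3  0.1 -2.4] T [-0.05 -1.17  0.09] gap 29.5 t 18.7 j [ 1.7 26.  83.4  0.  70.3 37. ]
```

View pics/w14.png

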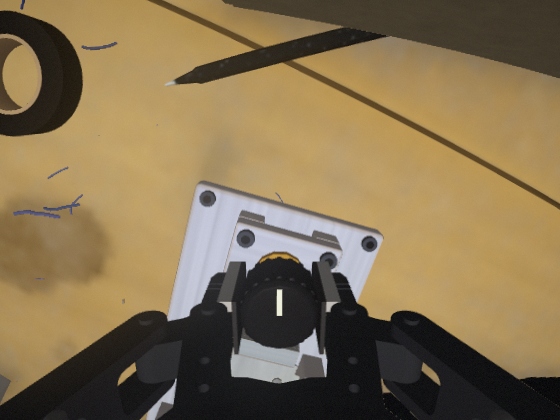

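The knob turned 86° with the fingers and did not slip; its line still points up at (279,303). I'll continue in smaller turns and watch the torque.

Emit:
arm_command(increments=[[-0.0006, 0.0001, 0.0008, 0, 0.08, 0], [-0.0006, 0.0002, 0.0008, 0, 0.18, 0], [-0.0006, 0.0004, 0.0008, 0, 0.28, 0], [-0.0006, 0.0005, 0.0008, 0, 0.38, 0], [-0.0006, 0.0006, 0.0008, 0, 0.46, 0], [-0.0006, 0.0007, 0.0008, 0, 0.52, 0], [-0.0006, 0.0008, 0.0008, 0, 0.57, 0], [-0.0006, 0.0008, 0.0008, 0, 0.6, 0], [-0.0006, 0.0008, 0.0008, 0, 0.6, 0], [-0.0006, 0.0008, 0.0008, 0, 0.6, 0]])

```text
time: 20.0
tool_pos: [663.8, 70.6, 114.9]
tcp_rot: [-89.9, 0.2, -159.4]
ft_force: [5.2, -4.0, 0.5]
finger_gap: 29.5
```

```bash
python3 - <<'E'
from h import *
did([-0.0006,0.0008,0.0008,0,0.6,0])
cv2.imwrite('pics/w15.png',r.snapshot('wrist')[200:420,150:410,::-1])
E
```

```text
cmd [662.1  71.1 114.1] [ -90.     0.  -159.4] meas [663.8  70.6 114.9] [ -89.9    0.2 -159.4] F [ 5.2 -4.   0.5] T [-0.46 -0.68  0.9 ] gap 29.5 t 20.0 j [ 1.7 26.2 83.2 -0.1 70.3 71.1]
```

View pics/w15.png

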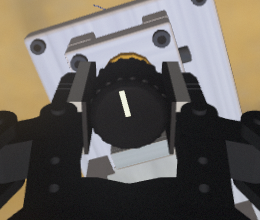

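The torque has risen to 0.9 N m and the knob slipped about 13° in the fingers, with the line now tilted at (122–128, 92–117). So it is at or near the seat. I'll grip harder and push a little further to see whether it is the hard stop.

Emit:
arm_command(increments=[[0, 0, 0, 0, 0, 0], [0, 0, 0, 0, 0, 0], [0, 0, 0, 0, 0.05, 0], [0, 0, 0, 0, 0.1, 0], [0, 0, 0, 0, 0.15, 0], [0, 0, 0, 0, 0.2, 0], [0, 0, 0, 0, 0.25, 0], [0, 0, 0, 0, 0.3, 0], [0, 0, 0, 0, 0.3, 0], [0, 0, 0, 0, 0.3, 0]], jaw=1, force=80)

```text
time: 21.3
tool_pos: [662.7, 70.1, 114.9]
tcp_rot: [-89.9, 0.1, -176.6]
ft_force: [-2.2, -5.3, 6.5]
finger_gap: 28.4
```

```bash
python3 - <<'E'
from h import *
did([0,0,0,0,0.3,0])
im=r.snapshot('wrist'); cv2.imwrite('pics/w16.png',im[:,:,::-1])
def la(im):
    g=im[230:340,245:315].astype(int); mk=((g.min(2)>190)).astype(np.uint8)
    n,l,st,c=cv2.connectedComponentsWithStats(mk)
    for i in range(1,n):
        if st[i,4]>20:
            ys,xs=np.where(l==i); print('blob',st[i],c[i]+[245,230],cv2.fitLine(np.c_[xs,ys].astype(np.float32),2,0,.01,.01).ravel())
la(im)
E
```

```text
cmd [662.1  71.1 114.1] [ -90.     0.  -176.6] meas [662.7  70.1 114.9] [-8.990e+01  1.000e-01 -1.766e+02] F [-2.2 -5.3  6.5] T [-1.04  0.41  0.55] gap 28.4 t 21.3 j [ 1.7 26.2 83.3 -0.1 70.5 88.3]
blob [ 0  0 15 10 80] [249.6875 232.9375] [ 0.9084823  -0.41792333  4.6875      2.9375    ]
blob [   0    0   70   40 1438] [282.4867872  245.68706537] [ 0.9979182  -0.06449274 37.486786   15.687065  ]
blob [ 15  61  19  23 124] [269.19354839 301.98387097] [ 0.57273406  0.81974125 24.193548   71.98387   ]
blob [  0 102  11   8  24] [249.33333333 336.04166667] [  0.7584311    0.65175325   4.3333335  106.041664  ]
```

View pics/w16.png

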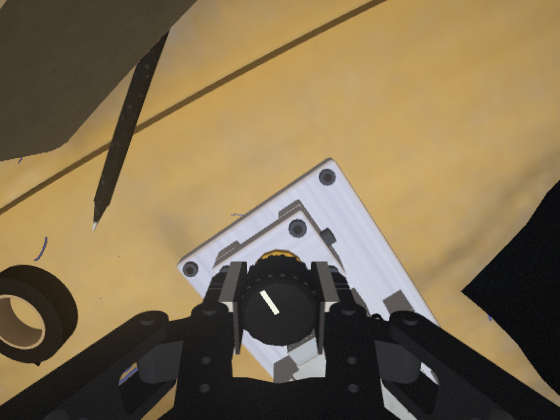

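The line is now 30° off. The fingers have turned 137.5° in total and the knob about 108°, so it advanced no further at 80 N, which looks like the hard stop. I'll confirm with one more push at 120 N.

Emit:
arm_command(increments=[[0, 0, 0, 0, 0, 0], [0, 0, 0, 0, 0, 0], [0, 0, 0, 0, 0.03, 0], [0, 0, 0, 0, 0.06, 0], [0, 0, 0, 0, 0.09, 0], [0, 0, 0, 0, 0.12, 0], [0, 0, 0, 0, 0.15, 0], [0, 0, 0, 0, 0.18, 0], [0, 0, 0, 0, 0.21, 0], [0, 0, 0, 0, 0.24, 0]], jaw=1, force=120)

```text
time: 22.6
tool_pos: [662.2, 70.0, 115.1]
tcp_rot: [-89.9, 0.0, 169.6]
ft_force: [-6.7, -6.3, 7.1]
finger_gap: 27.4
```

```bash
cat >> h.py <<'E'
def line(name=None):
    m=r.camera_model('wrist'); im=r.snapshot('wrist')
    if name: cv2.imwrite(name,im[:,:,::-1])
    x0,y0=245,265
    g=im[y0:345,x0:315].astype(int); mk=((g.min(2)>170)).astype(np.uint8)
    n,l,st,c=cv2.connectedComponentsWithStats(mk)
    s=r.sense()
    for i in range(1,n):
        cc=c[i]+[x0,y0]
        if st[i,4]>50 and abs(cc[0]-280)<25 and abs(cc[1]-303)<22:
            ys,xs=np.where(l==i); w=np.array([atz('wrist',[a+x0,b+y0],71,m)[:2] for a,b in zip(xs,ys)],np.float32)
            v=cv2.fitLine(w,2,0,.01,.01).ravel(); print('line world angle',np.degrees(np.arctan2(v[1],v[0]))%180,'rel tool',(np.degrees(np.arctan2(v[1],v[0]))-s['tcp_rot'][2])%180,st[i],'mid',w.mean(0))
E
python3 - <<'E'
from h import *
did([0,0,0,0,0.24,0]); line('pics/w17.png')
E
```

```text
cmd [662.1  71.1 114.1] [-90.   -0.  169.6] meas [662.2  70.  115.1] [-89.9   0.  169.6] F [-6.7 -6.3  7.1] T [-1.12  1.15  0.04] gap 27.4 t 22.6 j [ 1.700e+00  2.610e+01  8.330e+01 -1.000e-01  7.060e+01  1.021e+02]
line world angle 34.926323 rel tool 45.45951360623343 [  9  28  24  21 132] mid [667.3101   74.29944]
```

View pics/w17.png

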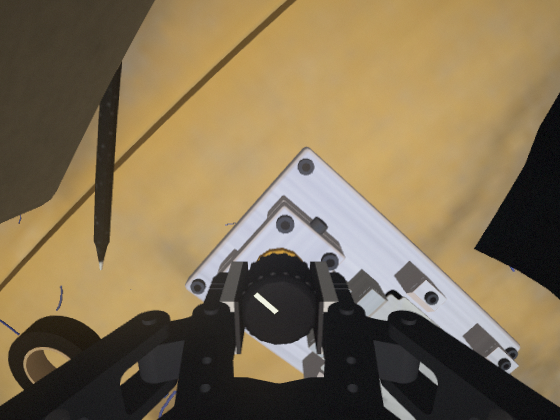

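Emit:
arm_command(increments=[[0, 0, 0, 0, 0.01, 0], [0, 0, 0, 0, 0.02, 0], [0, 0, 0, 0, 0.03, 0], [0, 0, 0, 0, 0.04, 0], [0, 0, 0, 0, 0.05, 0], [0, 0, 0, 0, 0.06, 0], [0, 0, 0, 0, 0.07, 0], [0, 0, 0, 0, 0.08, 0], [0, 0, 0, 0, 0.08, 0], [0, 0, 0, 0, 0.08, 0]])

```text
time: 23.9
tool_pos: [662.2, 70.1, 115.0]
tcp_rot: [-89.9, 0.0, 165.1]
ft_force: [-6.2, -6.4, 9.4]
finger_gap: 28.0
```

```bash
python3 - <<'E'
from h import *
did([0,0,0,0,0.08,0]); line('pics/w18.png')
E
```

```text
cmd [662.1  71.1 114.1] [-90.  -0. 165.] meas [662.2  70.1 115. ] [-89.9   0.  165.1] F [-6.2 -6.4  9.4] T [-1.12  1.07  1.36] gap 28.0 t 23.9 j [ 1.700e+00  2.610e+01  8.330e+01 -1.000e-01  7.060e+01  1.066e+02]
line world angle 33.420963 rel tool 48.30124437145548 [  8  29  25  20 131] mid [667.4922   74.22003]
```

The torque reached 1.36 N m while the line stayed put (33.4° in the world, within measurement scatter). That is a hard stop, so it is seated. I'll back off a quarter turn.

Emit:
arm_command(increments=[[0, -0.0001, 0, 0, -0.1, 0], [0, -0.0004, 0, 0, -0.27, 0], [0, -0.0006, 0, 0, -0.44, 0], [0, -0.0009, 0, 0, -0.61, 0], [0, -0.0011, 0, 0, -0.78, 0], [0, -0.0013, 0, 0, -0.95, 0], [0, -0.0016, 0, 0, -1.12, 0], [0, -0.0018, 0, 0, -1.29, 0], [0, -0.002, 0, 0, -1.45, 0], [0, -0.0022, 0, 0, -1.58, 0]], jaw=1, force=60)

```text
time: 25.2
tool_pos: [662.3, 69.8, 117.0]
tcp_rot: [-90.0, -0.1, -104.2]
ft_force: [-4.5, -7.0, 7.1]
finger_gap: 27.8
```

```bash
python3 - <<'E'
from h import *
did([0,-0.0022,0,0,-1.58,0]); line('pics/w19.png')
E
```

```text
cmd [662.1  71.1 116.3] [ -90.     0.  -104.4] meas [662.3  69.8 117. ] [-9.000e+01 -1.000e-01 -1.042e+02] F [-4.5 -7.   7.1] T [-1.06  0.75 -0.1 ] gap 27.8 t 25.2 j [ 1.6 26.  83.2 -0.1 70.7 15.9]
line world angle 120.46637 rel tool 44.30400422173807 [  9  28  23  21 127] mid [658.06683  74.09758]
```

View pics/w19.png

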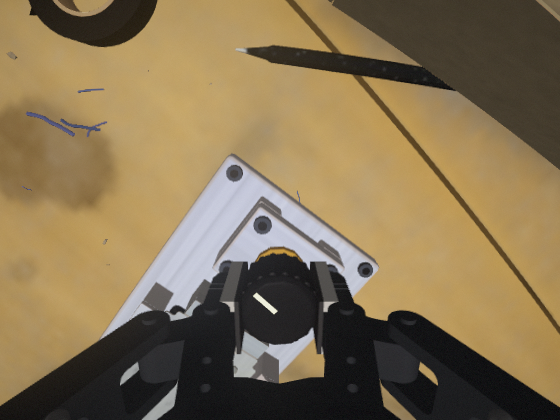

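Emit:
arm_command(increments=[[0, 0, 0, 0, -0.02, 0], [0, 0, 0, 0, -0.04, 0], [0, 0, 0, 0, -0.04, 0], [0, 0, 0, 0, -0.04, 0], [0, 0, 0, 0, -0.04, 0], [0, 0, 0, 0, -0.04, 0], [0, 0, 0, 0, -0.04, 0], [0, 0, 0, 0, -0.04, 0], [0, 0, 0, 0, -0.04, 0], [0, 0, 0, 0, -0.04, 0]])

```text
time: 26.5
tool_pos: [662.4, 69.8, 117.1]
tcp_rot: [-90.0, -0.1, -102.2]
ft_force: [-5.1, -6.9, 7.7]
finger_gap: 27.6
```

```bash
python3 - <<'E'
from h import *
did([0,0,0,0,-0.04,0]); line('pics/w20.png')
s=r.snapshot('scene'); t=r.snapshot('top')
cv2.imwrite('pics/s20.png',cv2.resize(s[180:300,200:360],None,fx=4,fy=4,interpolation=cv2.INTER_CUBIC)[:,:,::-1])
cv2.imwrite('pics/t20.png',cv2.resize(t[140:260,230:370],None,fx=4,fy=4,interpolation=cv2.INTER_CUBIC)[:,:,::-1])
print(np.round(s.shape),r.sense()['qd'])
for c in('scene','top'):
  for n,z in dict(module_center=22,mug=0,spool=0,tape_black=0).items():
    d=r.spot_point(c,n); print(c,n,[(round(x['conf'],2),np.round(atz(c,x['position'],z),1)) for x in d[:1]])
E
```

```text
cmd [662.1  71.1 116.3] [ -90.     0.  -102.1] meas [662.4  69.8 117.1] [-9.000e+01 -1.000e-01 -1.022e+02] F [-5.1 -6.9  7.7] T [-1.15  0.81 -0.03] gap 27.6 t 26.5 j [ 1.6 26.  83.2 -0.1 70.7 13.9]
line world angle 122.914696 rel tool 45.099632279900334 [  9  28  23  21 127] mid [657.8938   73.91328]
[420 560   3] [ 0.04022421 -0.05284538 -0.10762964 -0.02112818 -0.02808971  0.01160256]
scene module_center [(0.79, array([587.8,   7.7,  22. ]))]
scene mug []
scene spool [(0.7, array([417. , -92.2,   0. ]))]
scene tape_black [(0.85, array([618.6, 215. ,   0. ]))]
top module_center [(0.81, array([586.5,   6.1,  22. ]))]
top mug [(0.86, array([679.6, 256.4,   0. ]))]
top spool [(0.84, array([408.6, -83.3,   0. ]))]
top tape_black [(0.6, array([618.1, 227.1,   0. ]))]
```

View pics/s20.png

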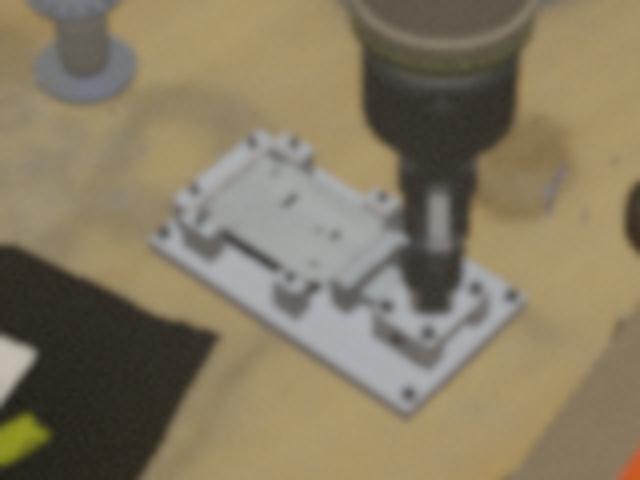

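View pics/t20.png

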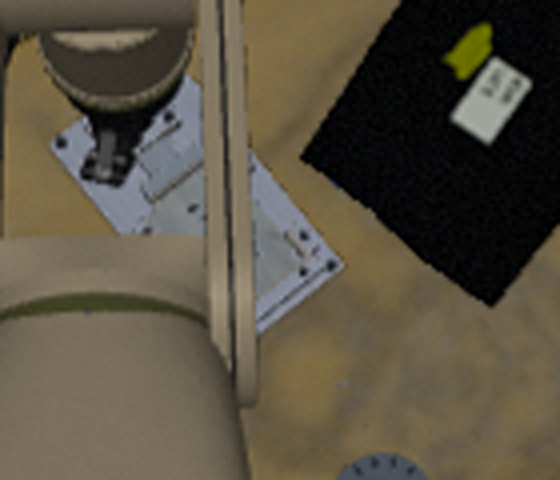

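The scene picture shows the module flat and square between the guides, with the fingers on the knob. The white line is 89.5° back from its seated direction, and the bystanders haven't moved. I'll hand in.

```bash
python3 -c "
from bench import r
print(r.hand_in())"
```

```text
the job is handed in; nothing more can be done
None
```

The module is in the nest and let go, the thumbscrew is backed off a quarter turn from its seat, and I handed in at 26.8 s still gripping the knob at 60 N. `hand_in` gave no verdict.

- **Module:** after release the wrist camera put it at x +0.7 mm, y +0.6 mm and yaw 0.6° in the pocket. Its size matched at the seated height. The last scene picture shows it flat between the guides.
- **Seating:** it took one grasp, about 108° clockwise. At the stop the knob slipped in the fingers, and harder grips of 80 and 120 N moved its white line no further beyond the 1–3° measuring scatter. The torque reached 1.36 N m, so I took it as the hard stop. I inferred that the jaw was tight from this and did not see it directly.
- **Back-off:** the white line finished 89.5° back from its seated direction, against a target of 90 ± 20°. I did not measure the gap between jaw and module, but at that angle the jaw should stand about 1.6 mm clear.
- **Bystanders:** the mug, spool and tape measured where they were at the start, within about 9 mm of detector scatter. The scene camera missed the mug, so for it I relied on the top camera.
- **Less clean:** lowering the module pressed it against the jaw and a guide lead-in, with up to 16 N upward, and took two small corrections. A sideways force of about 9 N remains on the gripped knob because the grip is slightly off centre.

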